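# Index the tube carousel to the next hole under the camera

### The job

Bring the yellow-capped tube under the camera head of the tube carousel, one hole round from where the table is locked now. With your fingertips press the red index plunger all the way in, swing the table by the guards either side of the plunger - the way that brings the yellow tube to the camera, and no farther than that next hole - and let the plunger spring fully up into the hole so that the table is locked again. Do not touch or lift the tubes, and leave the bottles where they are.

Things in the scene. Friction and masses are not known exactly. Their poses are not given: they have to be found in the camera images.
- carousel: fixed base of a bench-top tube carousel: light grey round housing 244 mm wide, 30 mm high; in its top plate a circular slot of radius 95 mm with six brass-ringed holes 60 degrees apart. Origin on the turntable's vertical axis at bench height; +x points from it to the camera column at the back (134 to 160 mm off); camera head 20 to 162 mm from the axis, 131 to 183 mm high; z up
- table (a joint): turntable angle about the vertical axis through the carousel's origin, rad, counter-clockwise from above positive, 0 at the start, when the index arm lies along the base's -x; locks every 1.047 rad (60 degrees). About 0.06 N m of friction; stays where left. Six cups (21 mm wide, rims 72 mm high) on radius 45 mm, every 60 degrees, one towards the camera, the empty one towards the arm; centre knob 94 mm high
- plunger (a joint): how far the red plunger is pressed in, m: 0 = fully up, locked in a hole; 0.009 = right down. Spring: 4.5 N to start, 8.6 N at the bottom. Past 0.0055 it is clear of the plate and the table turns. Let go between holes it rides under the plate at about 0.005, the table still turning, and snaps up to 0 by itself in the next hole (1 mm play either side), stopping the table there
- plunger_top (a point): centre of the top of the red plunger button (27 mm wide), 95 mm from the turntable's axis, 68 mm above the bench while up; on the turntable's arm, pressed straight down
- guards (a point): midway between the two upright grey finger guards on the turntable's arm, at the height of their tops (86 mm), straight above the button. They stand one each side of the button along the circle: gap 46 mm, each 7 mm thick, 34 mm long radially, rising from the arm (42 mm high). Shut fingertips go down between them; pushing either sideways swings the table
- read_point (a point): point under the camera lens where the top of the tube to be seen belongs: 45 mm from the turntable's axis along the base's +x axis, 116 mm above the bench; fixed to the base
- yellow_tube: sample tube with yellow cap, the one wanted; in the cup one place (60 degrees) to one side or the other of the camera position; 13 mm wide, 76 mm tall with its cap, standing loose in a turntable cup; origin at the centre of its underside, z along the tube, which then stands 40 mm above the bench and its top 116 mm
- green_tube: sample tube with green cap, in the cup one place to the other side of the camera position; 13 mm wide, 76 mm tall with its cap, standing loose in a turntable cup; origin at the centre of its underside, z along the tube, which then stands 40 mm above the bench and its top 116 mm
- red_tube: sample tube with red cap, under the camera at the start; 13 mm wide, 76 mm tall with its cap, standing loose in a turntable cup; origin at the centre of its underside, z along the tube, which then stands 40 mm above the bench and its top 116 mm
- purple_tube_a: sample tube with purple cap, two places from the camera; 13 mm wide, 76 mm tall with its cap, standing loose in a turntable cup; origin at the centre of its underside, z along the tube, which then stands 40 mm above the bench and its top 116 mm
- purple_tube_b: other sample tube with purple cap, two places from the camera on the other side; 13 mm wide, 76 mm tall with its cap, standing loose in a turntable cup; origin at the centre of its underside, z along the tube, which then stands 40 mm above the bench and its top 116 mm
- green_bottle: white reagent bottle with green cap, 50 mm wide, 118 mm tall, bystander on the bench; origin at the centre of its underside
- amber_dropper: amber dropper bottle, 30 mm wide, 91 mm tall, bystander; origin at the centre of its underside
- red_dropper: white dropper bottle with a red dropper, 30 mm wide, 91 mm tall, bystander; origin at the centre of its underside

How it is judged:
On the way, in this order (a step that is already met when the one before it is completed fails the run):
1. the plunger is pressed in, clear of its hole, with the table still at the first hole (value of joint plunger above 0.006 m and value of joint table between -0.08 and 0.08 rad), for 0.05 s.
2. the table has been turned off the first hole with the plunger in (value of joint plunger above 0.003 m and (value of joint table above 0.2 rad or value of joint table below -0.2 rad)).
At the end, for the whole second after the job is handed in: The yellow-capped tube stands under the camera (within 7 mm of the read point seen from above), the table is locked one hole (1.047 rad, within 0.03) from where it began with the plunger up to within 1.5 mm and at rest, and all five tubes stand seated and upright in their cups (horizontal distance between yellow_tube and read_point below 0.007 m and value of joint plunger below 0.0015 m and (value of joint table between 1.017 and 1.077 rad or value of joint table between -1.077 and -1.017 rad) and velocity of joint table between -0.05 and 0.05 rad/s and z of each of red_tube, yellow_tube, green_tube, purple_tube_a, purple_tube_b in the frame of carousel below 0.048 m and angle between each of red_tube, yellow_tube, green_tube, purple_tube_a, purple_tube_b's own z axis and vertical below 0.15 rad); the robot touches nothing.
It fails at once if the table is turned past the next hole (value of joint table above 1.2 rad or value of joint table below -1.2 rad).
It fails at once if the table is turned the wrong way, bringing the green-capped tube to the camera (horizontal distance between green_tube and read_point below 0.02 m).
It fails at once if a tube is touched by the robot (contact force between any of red_tube, yellow_tube, green_tube, purple_tube_a, purple_tube_b and the fingers above 0.3 N or contact force between any of red_tube, yellow_tube, green_tube, purple_tube_a, purple_tube_b and the arm above 0.3 N).
It fails at once if a tube is lifted out of its cup (z of any of red_tube, yellow_tube, green_tube, purple_tube_a, purple_tube_b in the frame of carousel above 0.055 m).
It fails at once if a bottle on the bench is moved, lifted or tipped (distance of any of green_bottle, amber_dropper, red_dropper from where it was at the start of the episode above 0.015 m or angle between any of green_bottle, amber_dropper, red_dropper's own z axis and vertical above 0.3 rad).
It also fails if it takes over 48 s, if anything falls off the work surface, if the arm or the gripper's body presses on something with over 40 N, if the wrist force passes 120 N, or if a joint passes its speed limit or range.

### The arm

A 6-joint arm with a two-finger parallel gripper is mounted at the origin on a cart in front of the work surface, level with it; the furniture and walls round the work are solid. World frame = base frame: x ahead of the robot, y to its left, z up, the work surface at z = 0. Lengths are in m, angles in rad, forces in N, time in s.
With the tool pointing down it reaches from about 0.35 to 0.975 m from the base axis. Payload 4.9 kg.
Tool frame: the origin (TCP) lies between the finger pads; the fingertips stand env.tip_extent ahead of it and the grasp point (between the pads) is the TCP (env.tip_extent is the distance from the TCP to the fingertips, in m); z points along the fingers, y is the direction in which the jaws open and shut (so a half turn about z gives the same grasp; the last joint's range is limited). The gripper opens to 85 mm and grips with 20 to 120 N. Pads are 22 mm wide; open, the fingers measure 114 mm over their backs; the gripper's body (76 mm by 85 mm) begins 54 mm behind the grasp point. The pads swing forward as they close: fully open they stand 13 mm farther back than shut.
Start: joints at [-1.349, 0.053, 1.613, -0, 1.476, -0.119], TCP at [0.209, -0.589, 0.25] pointing down, gripper open.
Joint ranges: [-3.01, 3.01], [-1.01, 2.22], [0.06, 2.58], [-1.02, 4.17], [0.09, 2.62], [-3.14, 3.14]. Speed limits (rad/s): [2.57, 2.57, 3.14, 3.14, 3.14, 3.14].

### API

Orientations are given as a rotation vector (axis times angle).
In Python, from workcell import env gives the robot as it stands.
- The arm moves only by the tool apply_moves, never from a script. Its argument "deltas" is a list of rows, each a list of 5 numbers: the finger opening in mm, from 0 to 85.4, then the shift along the tool's x, y, z in mm, then the turn about the tool's z in degrees. In form: [[gripper, dx, dy, dz, roll], ...]. A call has 1 to 10 rows; each row shifts and turns the commanded pose from where the row before left it, along the tool's axes as they then stand; what a row does not reach is not made up. A row lasts 1/8 s, in which the tool goes at most 62.5 mm and 10.7 degrees, less where a joint would pass 70% of its speed; a pose out of reach is approached as far as the arm can. A call with a gripper value outside its range is refused whole. The fingers move at their own pace and stop on an object; the grip force is fixed at half the most. Time passes only in rows, so rows that do not move let the fingers close. It gives the time, the measured TCP pose, the force and the opening at its end, in the units of the state.
- env.state(): the state, without advancing time (a new reading comes with each control period).
- env.read_camera(name): name is "scene" or "top"; returns a dict with "color" (384x512x3 uint8, blue, green, red), "mtx" (3x3 intrinsics, pixels), "pose" (4x4, takes a point from camera to world coordinates). Camera axes: x right, y down, z forward; pixel columns grow to the right and rows downward; lengths in m; the calibration is good to about 2 mm. A picture is of the moment at which its call begins. There is no depth.
- env.close_job(): hands the job in, once; it reports no verdict.
The state is a dict: "time_s": time; "qpos": joint angles; "joint_vel": joint speeds; "effort": joint torques, N m; "eef_pos": TCP position; "tool_rot": TCP orientation; "ft_force": force on the tool from outside, world axes, zero at the start; "ft_torque": the same for the moment, N m; "grip_width": finger opening in m.
Only numpy, scipy, OpenCV 4.12 (cv2) and the standard library are available. Lean on these libraries where they do the work, as an engineer would, in place of code of your own. Each camera call takes 0.05 s, during which the arm holds its last target.

## Working session

There is one attempt and no reset: what is moved stays moved. The work goes in short steps, Python scripts to look and compute and a tool call to move; the robot and the scene stay as the last step left them, time stands still between calls to the robot, and variables do not carry over. Pictures are saved under pics/ and viewed, and the job is handed in when it is done.

Besides the shell and the picture viewer there is one more tool, called in YAML: its name, and indented under it one key for each argument. apply_moves: Moves the arm, as the interface text tells. Its arguments: {"type":"object","properties":{"deltas":{"type":"array","items":{"type":"array","items":{"type":"number"}}}},"required":["deltas"]}

```bash
mkdir -p pics; ls; python3 - <<'E'
from workcell import env
import cv2
print(env.state(), env.tip_extent)
for n in("scene","top"):
    c=env.read_camera(n); cv2.imwrite(f"pics/{n}0.png",c["color"]); print(n,c["mtx"],c["pose"])
E
```

```text
pics
{'time_s': 0.0, 'qpos': array([-1.34899037e+00,  5.33743676e-02,  1.61425487e+00,  5.48043387e-06,
        1.47597709e+00, -1.18970802e-01]), 'joint_vel': array([ 1.26432209e-03,  6.92937047e-04, -2.82664067e-04, -6.83483486e-05,
        2.21670398e-03,  7.57579226e-04]), 'effort': array([-9.83018595e-05, -3.93685305e+01, -3.70175064e+01, -2.67495977e-05,
        7.05239800e-03,  3.13711084e-06]), 'eef_pos': array([ 0.20878152, -0.58850091,  0.24907548]), 'tool_rot': array([-3.09411717e+00, -5.32362668e-01,  1.53909401e-04]), 'ft_force': array([-0.48731048,  0.2416607 , -0.34343476]), 'ft_torque': array([0.0013633 , 0.03456581, 0.06503758]), 'grip_width': 0.0851645779947243} 0.019
scene [[459.81221849   0.         264.68566708]
 [  0.         459.81221849 194.43822967]
 [  0.           0.           1.        ]] [[-8.05790654e-01 -2.30803545e-01  5.45372483e-01 -1.11920505e-01]
 [-5.92200199e-01  3.14963317e-01 -7.41685266e-01  8.75342406e-01]
 [-5.88737639e-04 -9.20612749e-01 -3.90476402e-01  5.44960362e-01]
 [ 0.00000000e+00  0.00000000e+00  0.00000000e+00  1.00000000e+00]]
top [[359.89920939   0.         253.03107857]
 [  0.         359.89920939 186.98936122]
 [  0.           0.           1.        ]] [[ 0.04168079 -0.97333033  0.22558986  0.31738165]
 [-0.99913003 -0.0402935   0.01075242  0.03362625]
 [-0.00137585 -0.22584177 -0.97416303  0.95163781]
 [ 0.          0.          0.          1.        ]]
```

View pics/scene0.png

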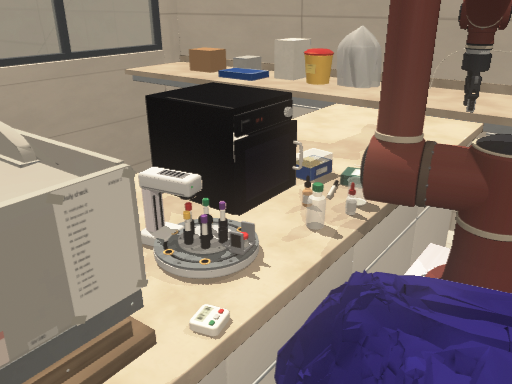

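View pics/top0.png

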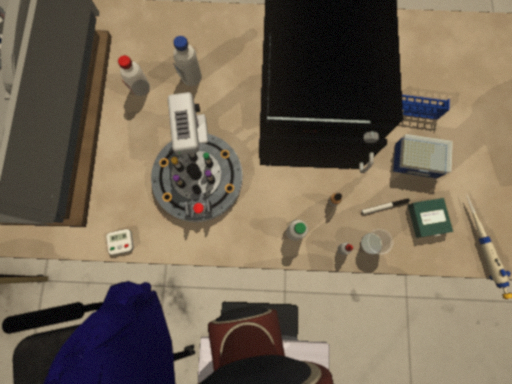

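```bash
cat > h.py <<'E'
import numpy as np, cv2
from workcell import env
def ray(c,u,v,z):
    d=c["pose"][:3,:3]@np.linalg.inv(c["mtx"])@np.array([u,v,1.]); o=c["pose"][:3,3]
    return o+d*(z-o[2])/d[2]
def proj(c,p):
    R=c["pose"][:3,:3];q=c["mtx"]@(R.T@(np.asarray(p,float)-c["pose"][:3,3]));return q[:2]/q[2]
def tri(cs,ps):
    A=np.zeros((3,3));b=np.zeros(3)
    for c,(u,v) in zip(cs,ps):
        d=c["pose"][:3,:3]@np.linalg.inv(c["mtx"])@np.array([u,v,1.]);d/=np.linalg.norm(d)
        M=np.eye(3)-np.outer(d,d);A+=M;b+=M@c["pose"][:3,3]
    return np.linalg.solve(A,b)
def redblob(c,box):
    u0,v0,u1,v1=box
    h=cv2.cvtColor(c["color"],cv2.COLOR_BGR2HSV)[v0:v1,u0:u1].astype(int)
    m=((h[...,0]<8)|(h[...,0]>172))&(h[...,1]>150)&(h[...,2]>110)
    n,l,s,ce=cv2.connectedComponentsWithStats(m.astype(np.uint8))
    return [(s[i,4],s[i,:4]+[u0,v0,0,0],ce[i]+[u0,v0]) for i in range(1,n) if s[i,4]>4]
E
python3 - <<'E'
from h import *
t=env.read_camera("top");s=env.read_camera("scene")
for n,c,b in(("top",t,(140,80,260,230)),("scene",s,(130,150,280,290))):
    im=c["color"][b[1]:b[3],b[0]:b[2]]; cv2.imwrite(f"pics/{n}z.png",cv2.resize(im,None,fx=4,fy=4,interpolation=cv2.INTER_CUBIC)); 
    for r in redblob(c,b): print(n,r)
# brass rings in top
b=(140,130,260,230)
h=cv2.cvtColor(t["color"],cv2.COLOR_BGR2HSV)[b[1]:b[3],b[0]:b[2]].astype(int)
m=((h[...,0]>12)&(h[...,0]<30)&(h[...,1]>120)&(h[...,2]>90)).astype(np.uint8)
n,l,st,ce=cv2.connectedComponentsWithStats(m)
for i in range(1,n):
    if st[i,4]>4: print(st[i],ce[i]+b[:2],ray(t,*(ce[i]+b[:2]),0.030))
E
```

```text
top (np.int32(80), array([193, 203,  10,  10]), array([197.8125, 207.6125]))
scene (np.int32(37), array([185, 203,   6,   8]), array([187.94594595, 206.05405405]))
scene (np.int32(29), array([241, 232,   7,   8]), array([244.82758621, 234.93103448]))
[81 20  8  8 42] [224.5 153.5] [0.61992954 0.12424676 0.03      ]
[31 27  7  8 42] [174.02380952 160.0952381 ] [0.59587458 0.25811517 0.03      ]
[19 28 10  9 51] [163.74509804 161.94117647] [0.58960196 0.28510324 0.03      ]
[85 53  9 10 50] [228.9 187.8] [0.52600078 0.10706082 0.03      ]
[23 62  9 10 55] [167.         196.74545455] [0.49536115 0.26733238 0.03      ]
```

View pics/topz.png

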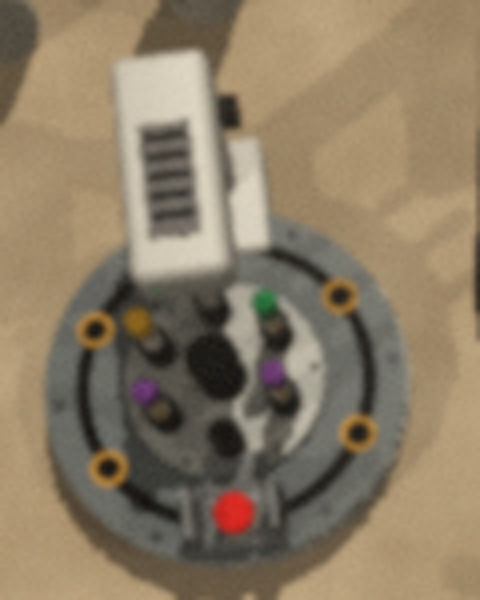

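View pics/scenez.png

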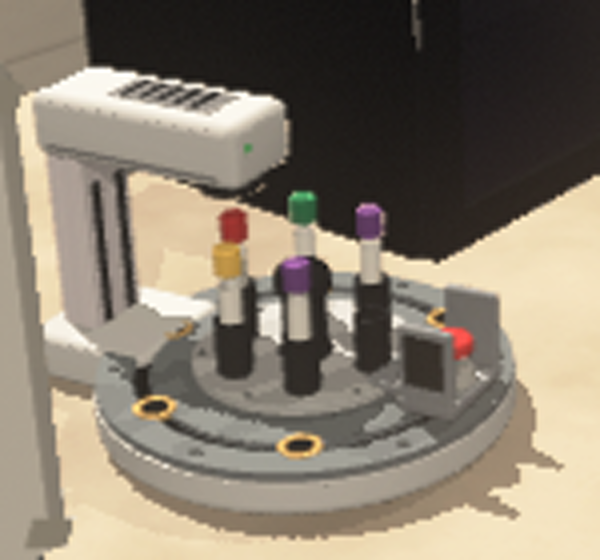

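```bash
python3 - <<'E'
from h import *
t=env.read_camera("top");s=env.read_camera("scene")
a=np.array([[.61993,.12425],[.58960,.28510],[.52600,.10706],[.49536,.26733]])
print("ctr",(a[0]+a[3])/2,(a[1]+a[2])/2); c=a.mean(0)
print(np.hypot(*(a-c).T)); 
p=ray(t,197.8+.0,207.6,.068);print("pl top",p,"tri",tri([t,s],[(197.8,207.6),(244.83,234.93)]), ray(s,244.83,234.93,.066))
f=(a[0]+a[1]-a[2]-a[3]); f/=np.hypot(*f); print("fwd",f,np.arctan2(f[1],f[0]), "pl pred",c-.095*f)
d=c-p[:2];print(np.hypot(*d),np.arctan2(d[1],d[0]))
E
```

```text
ctr [0.557645 0.19579 ] [0.5578  0.19608]
[0.09491318 0.09469199 0.09436675 0.09479624]
pl top [0.46373419 0.17847554 0.068     ] tri [0.4608707  0.17674753 0.06594194] [0.456755  0.1761058 0.066    ]
fwd [0.98317547 0.18266363] 0.18369497936097584 pl pred [0.46432083 0.17858196]
0.09559620829257114 0.18366851657565572
```

apply_moves:
  deltas:
    - [0,0,0,0,-9]
    - [0,0,0,0,-9]
    - [0,0,0,0,-9]
    - [0,0,0,0,-9]
    - [0,0,0,0,-9]
    - [0,0,0,0,-9]
    - [0,0,0,0,-9]
    - [0,0,0,0,-9]
    - [0,0,0,0,-9]
    - [0,0,0,0,0]

```text
time_s: 1.55
eef_pos: [0.2089, -0.589, 0.2502]
tool_rot: [-2.01, -2.414, -0.0]
ft_force: [0.9, 0.3, -0.2]
grip_width: -0.0
```

```bash
cat >> h.py <<'E'
from scipy.spatial.transform import Rotation as Ro
C=np.array([.5577,.1959]); PSI=.1837
def arm(th,r=.095): a=PSI+np.pi+th; return C+r*np.array([np.cos(a),np.sin(a)])
def to(p,yaw=None,frm=None):
    s=env.state();R=Ro.from_rotvec(s["tool_rot"]).as_matrix()
    e=s["eef_pos"] if frm is None else np.asarray(frm,float)
    print("tool-shift mm",(R.T@(np.asarray(p)-e)*1000).round(1),"yaw y",np.degrees(np.arctan2(R[1,1],R[0,1])).round(2),"tilt",R[:,2].round(4))
E
python3 - <<'E'
from h import *
to([.42,-.25,.25]); to([*arm(0),.25],frm=[.42,-.25,.25]); print(env.state())
E
```

```text
tool-shift mm [295.2 268.9   0.3] yaw y 10.42 tilt [-0.e+00  2.e-04 -1.e+00]
tool-shift mm [4.135e+02 1.211e+02 1.000e-01] yaw y 10.42 tilt [-0.e+00  2.e-04 -1.e+00]
{'time_s': 1.55, 'qpos': array([-1.34899143e+00,  5.27105427e-02,  1.61307231e+00,  1.26038986e-05,
        1.47601128e+00, -1.53085491e+00]), 'joint_vel': array([ 5.00396281e-04,  7.21394123e-06,  9.40803415e-04, -8.99223604e-04,
        6.87329032e-04,  4.36785645e-02]), 'effort': array([ 2.65027855e-03, -3.93751609e+01, -3.70505440e+01, -5.51074936e-04,
        7.83413161e-04, -3.17619480e-01]), 'eef_pos': array([ 0.20888678, -0.58896228,  0.25019398]), 'tool_rot': array([-2.01044646e+00, -2.41386683e+00, -2.08295587e-04]), 'ft_force': array([ 0.91301001,  0.32410988, -0.2028636 ]), 'ft_torque': array([-0.02005512,  0.03535912,  0.05766453]), 'grip_width': -1.5191257872851491e-05}
```

apply_moves:
  deltas:
    - [0,36.9,33.6,0,0]
    - [0,36.9,33.6,0,0]
    - [0,36.9,33.6,0,0]
    - [0,36.9,33.6,0,0]
    - [0,36.9,33.6,0,0]
    - [0,36.9,33.6,0,0]
    - [0,36.9,33.6,0,0]
    - [0,36.9,33.7,0,0]

```text
time_s: 2.55
eef_pos: [0.42, -0.2482, 0.2505]
tool_rot: [2.012, 2.412, 0.0]
ft_force: [-0.3, -1.5, -0.2]
grip_width: 0.0001
```

apply_moves:
  deltas:
    - [0,46,13.5,0,0]
    - [0,46,13.5,0,0]
    - [0,46,13.5,0,0]
    - [0,46,13.5,0,0]
    - [0,46,13.5,0,0]
    - [0,46,13.5,0,0]
    - [0,46,13.5,0,0]
    - [0,46,13.5,0,0]
    - [0,45,13,0,0]
    - [0,0,0,0,0]

```text
time_s: 3.8
eef_pos: [0.4626, 0.1809, 0.2503]
tool_rot: [-2.006, -2.417, -0.0]
ft_force: [0.1, -1.2, 0.3]
grip_width: -0.0
```

```bash
python3 - <<'E'
from h import *
t=env.read_camera("top");s=env.read_camera("scene")
cv2.imwrite("pics/s1.png",cv2.resize(s["color"][100:300,100:360],None,fx=3,fy=3));
st=env.state();print(st);to([*arm(0),.15])
E
```

```text
{'time_s': 3.9, 'qpos': array([ 2.18551147e-01, -2.63320347e-01,  1.90560402e+00, -4.62078161e-04,
        1.49970040e+00,  3.54413500e-02]), 'joint_vel': array([-0.03038787, -0.01103809,  0.00850887,  0.00099256,  0.00152784,
       -0.00712185]), 'effort': array([ 8.52903072e-01, -2.55924654e+01, -3.74415350e+01,  4.86157683e-02,
       -1.08891365e-02,  2.03335052e-02]), 'eef_pos': array([0.46269057, 0.17864797, 0.25018391]), 'tool_rot': array([ 2.00891793e+00,  2.41517421e+00, -9.29254945e-04]), 'ft_force': array([ 0.42520211, -0.88423863, -0.08436882]), 'ft_torque': array([-0.03267329,  0.03643565, -0.03132183]), 'grip_width': -5.6320656592733345e-05}
tool-shift mm [ -0.3   1.6 100.2] yaw y 10.49 tilt [-3.e-04 -5.e-04 -1.e+00]
```

View pics/s1.png

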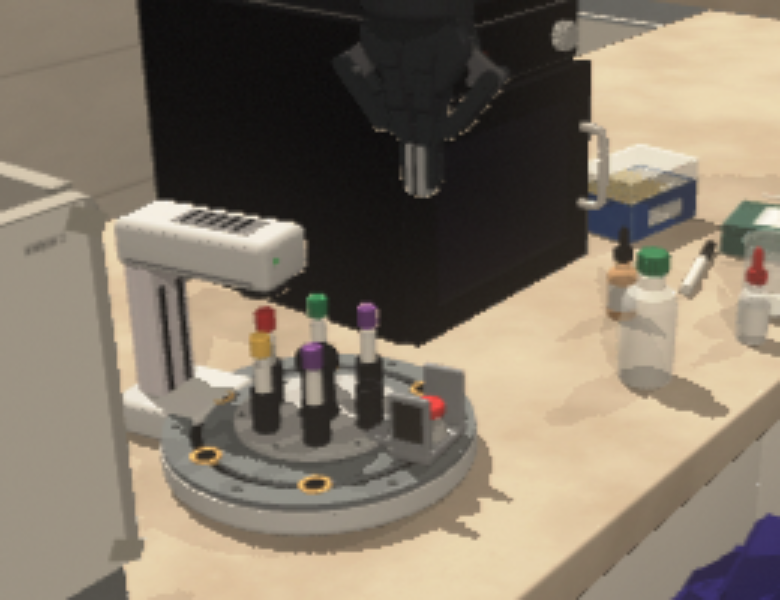

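apply_moves:
  deltas:
    - [0,0,1.5,30,0]
    - [0,0,0,30,0]
    - [0,0,0,30,0]
    - [0,0,0,30,0]
    - [0,0,0,25,0]
    - [0,0,0,10,0]
    - [0,0,0,0,0]
    - [0,0,0,0,0]

```text
time_s: 4.9
eef_pos: [0.4653, 0.1787, 0.0967]
tool_rot: [2.008, 2.414, 0.003]
ft_force: [0.3, -0.3, -0.3]
grip_width: 0.0001
```

```bash
python3 - <<'E'
from h import *
t=env.read_camera("top");s=env.read_camera("scene")
cv2.imwrite("pics/s2.png",cv2.resize(s["color"][150:300,130:330],None,fx=4,fy=4));
cv2.imwrite("pics/t2.png",cv2.resize(t["color"][100:250,120:320],None,fx=4,fy=4));
st=env.state();print(st["eef_pos"],st["ft_force"]);to([*arm(0),.087])
E
```

```text
[0.46528328 0.17887589 0.09672232] [-0.12347759 -0.07888384  0.44731023]
tool-shift mm [-0.1 -1.1  9.7] yaw y 10.51 tilt [ 2.4e-03  5.0e-04 -1.0e+00]
```

View pics/s2.png

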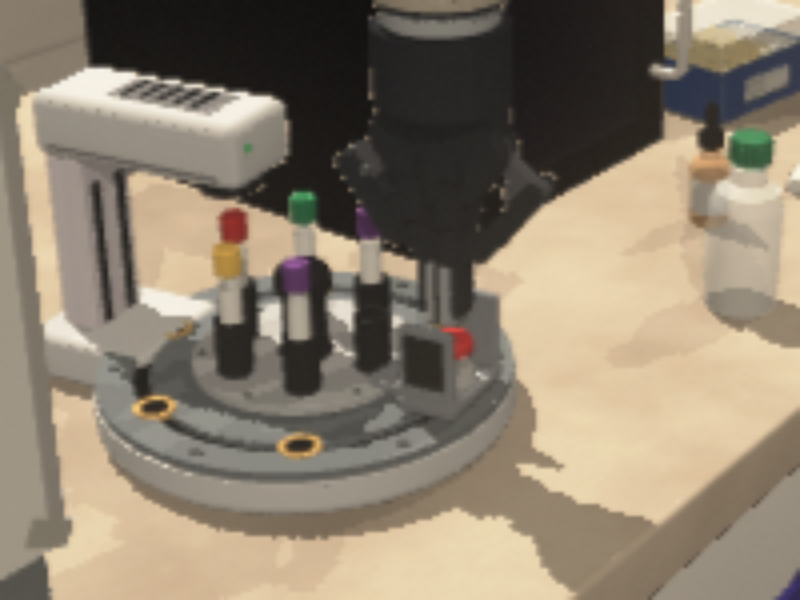

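View pics/t2.png

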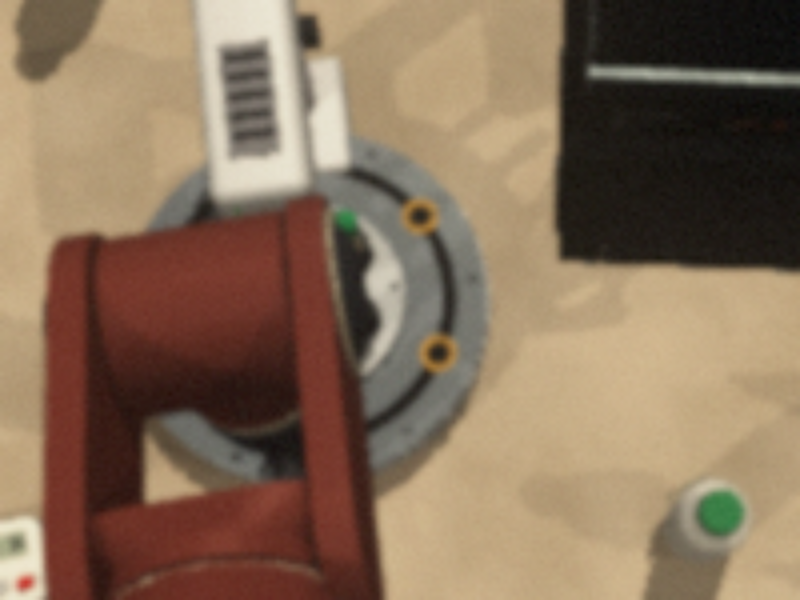

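apply_moves:
  deltas:
    - [0,0,-1,6,0]
    - [0,0,0,6,0]
    - [0,0,0,0,0]

```text
time_s: 5.38
eef_pos: [0.4638, 0.1787, 0.0837]
tool_rot: [2.008, 2.416, 0.001]
ft_force: [-0.6, -0.5, 6.4]
grip_width: -0.0
```

apply_moves:
  deltas:
    - [0,0,0,3,0]
    - [0,0,0,0,0]

```text
time_s: 5.62
eef_pos: [0.4638, 0.1787, 0.0812]
tool_rot: [2.008, 2.416, 0.001]
ft_force: [-1.1, -0.2, 6.0]
grip_width: 0.0003
```

apply_moves:
  deltas:
    - [0,0,0,3,0]
    - [0,0,0,0,0]
    - [0,0,0,0,0]

```text
time_s: 6.0
eef_pos: [0.4639, 0.1787, 0.0785]
tool_rot: [2.008, 2.416, 0.001]
ft_force: [-3.0, -0.1, 8.7]
grip_width: -0.0
```

apply_moves:
  deltas:
    - [0,0,0,1,0]
    - [0,0,0,0,0]
    - [0,0,0,0,0]

```text
time_s: 6.38
eef_pos: [0.4639, 0.1788, 0.078]
tool_rot: [2.008, 2.416, 0.0]
ft_force: [-2.6, -0.4, 10.2]
grip_width: -0.0002
```

apply_moves:
  deltas:
    - [0,6.6,0.2,0,4]
    - [0,6.6,0.2,0,4]
    - [0,6.6,0.2,0,4]
    - [0,6.6,0.2,0,4]
    - [0,0,0,0,0]
    - [0,0,0,0,0]

```text
time_s: 7.12
eef_pos: [0.4627, 0.2056, 0.078]
tool_rot: [-2.324, -2.113, -0.002]
ft_force: [-3.0, 1.0, 9.6]
grip_width: 0.0001
```

```bash
cat > look.py <<'E'
from h import *
import sys
s=env.read_camera("scene")
k=sys.argv[1]
cv2.imwrite(f"pics/s{k}.png",cv2.resize(s["color"][150:300,130:330],None,fx=4,fy=4))
st=env.state();e=st["eef_pos"];d=e[:2]-C
R=Ro.from_rotvec(st["tool_rot"]).as_matrix();y=np.degrees(np.arctan2(R[1,1],R[0,1]))
print("t",st["time_s"],e,st["ft_force"],"r",np.hypot(*d),"tool theta deg",(np.degrees(np.arctan2(d[1],d[0])-PSI)%360)-180,"roll",y-np.degrees(PSI))
h=cv2.cvtColor(s["color"],cv2.COLOR_BGR2HSV).astype(int)[180:260,140:270]
for n,m in(("yel",(abs(h[...,0]-22)<7)&(h[...,1]>140)&(h[...,2]>130)),("grn",(abs(h[...,0]-72)<15)&(h[...,1]>120)),("pur",(abs(h[...,0]-138)<12)&(h[...,1]>90)),("red",((h[...,0]<6)|(h[...,0]>172))&(h[...,1]>150)&(h[...,2]>90))):
    q,l,sa,ce=cv2.connectedComponentsWithStats(m.astype(np.uint8))
    for i in range(1,q):
        if sa[i,4]>8:
            u,v=ce[i]+[140,180];p=ray(s,u,v,.110)[:2]-C
            print(n,sa[i,4],u.round(1),v.round(1),"r",np.hypot(*p).round(4),"ang from camera",((np.degrees(np.arctan2(p[1],p[0])-PSI)+180)%360-180).round(1))
E
python3 look.py 3
```

```text
t 7.175 [0.46268535 0.20562035 0.07798054] [-3.84162542  0.50462397  9.84135126] r 0.09551057159224845 tool theta deg -16.366484764505998 roll -15.991117060452062
yel 46 184.6 212.5 r 0.0457 ang from camera 53.0
grn 14 208.9 201.4 r 0.0403 ang from camera -73.5
pur 30 198.5 217.9 r 0.0489 ang from camera 108.5
red 40 191.2 204.6 r 0.0388 ang from camera -8.3
red 30 236.6 245.4 r 0.1883 ang from camera 142.0
```

View pics/s3.png

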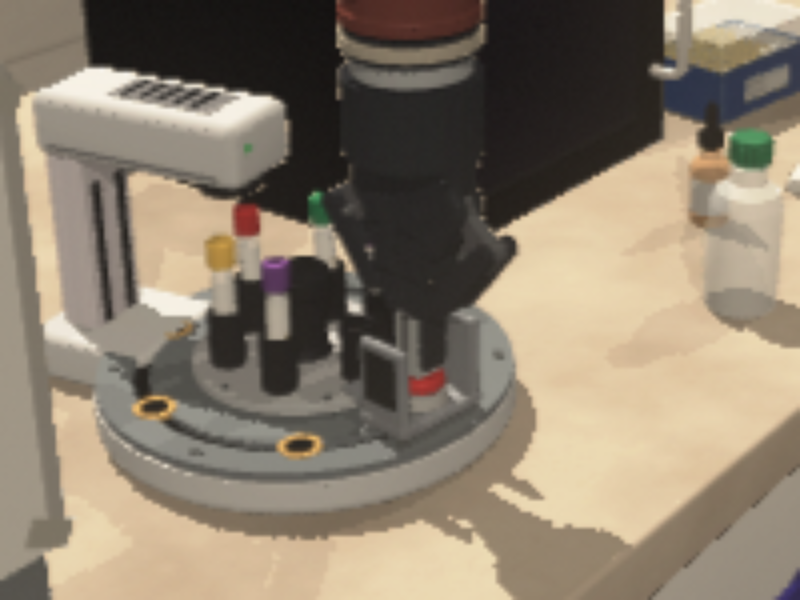

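apply_moves:
  deltas:
    - [0,6.6,0.2,0,4]
    - [0,6.6,0.2,0,4]
    - [0,6.6,0.2,0,4]
    - [0,6.6,0.2,0,4]
    - [0,6.6,0.2,0,4]
    - [0,6.6,0.2,0,4]
    - [0,0,0,0,0]
    - [0,0,0,0,0]

```text
time_s: 8.18
eef_pos: [0.4746, 0.2435, 0.078]
tool_rot: [-2.713, -1.583, -0.004]
ft_force: [-1.0, 0.9, 8.4]
grip_width: -0.0003
```

```bash
python3 look.py 4
```

```text
t 8.225 [0.47462482 0.24346516 0.0780188 ] [-1.7868551   2.2466454   8.08501197] r 0.09572842143462937 tool theta deg -40.31876980163315 roll -39.998318715022634
yel 45 184.1 209.3 r 0.0447 ang from camera 31.1
pur 24 190.2 216.5 r 0.0483 ang from camera 84.5
red 40 197.8 201.9 r 0.0418 ang from camera -37.1
red 47 218.8 250.8 r 0.1965 ang from camera 130.7
```

View pics/s4.png

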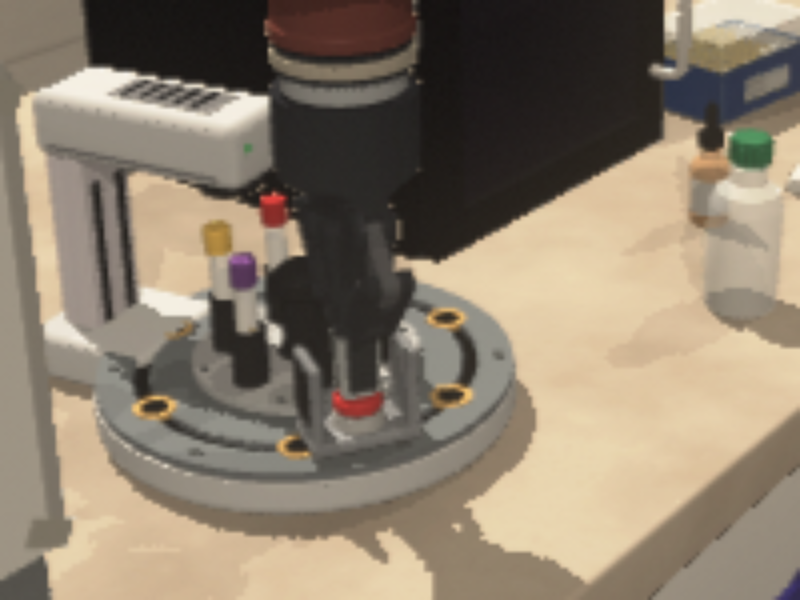

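apply_moves:
  deltas:
    - [0,6.6,0.2,0,4]
    - [0,6.6,0.2,0,4]
    - [0,0,0,0,0]
    - [0,0,0,-4,0]
    - [0,0,0,-4,0]
    - [0,0,0,-4,0]
    - [0,0,0,0,0]

```text
time_s: 9.1
eef_pos: [0.4808, 0.2534, 0.0882]
tool_rot: [2.817, 1.39, -0.0]
ft_force: [1.0, 0.8, -0.1]
grip_width: 0.0001
```

```bash
python3 look.py 5
```

```text
t 9.15 [0.48067505 0.25334191 0.0879637 ] [ 0.28707554 -0.30336     0.3375719 ] r 0.09608545988405477 tool theta deg -47.239235117160206 roll -48.00186709379081
yel 43 184.7 208.2 r 0.0443 ang from camera 23.0
pur 21 224.6 209.5 r 0.047 ang from camera -160.7
pur 22 188.0 215.4 r 0.0471 ang from camera 74.9
red 23 199.0 201.3 r 0.0438 ang from camera -41.8
red 70 212.5 249.1 r 0.1873 ang from camera 127.6
```

View pics/s5.png

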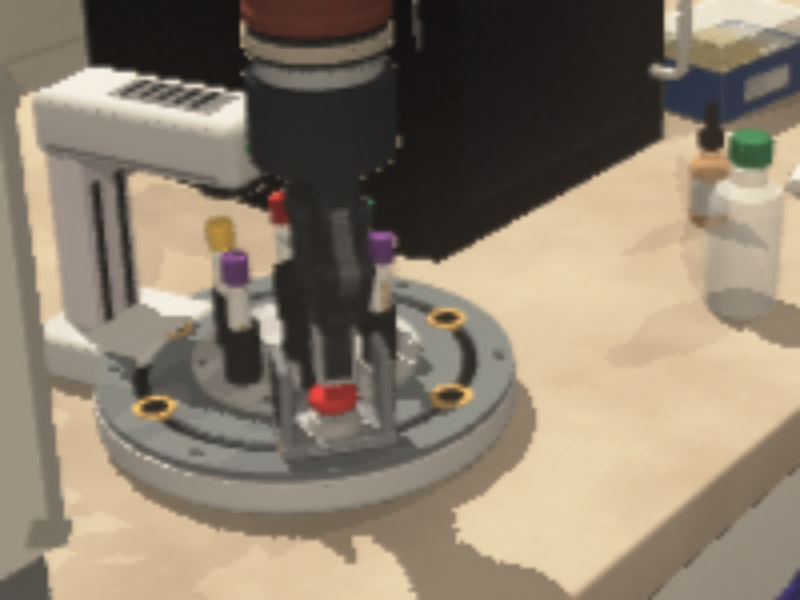

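apply_moves:
  deltas:
    - [0,3.3,0.1,0,2]
    - [0,3.3,0.1,0,2]
    - [0,3.3,0.1,0,2]
    - [0,3.3,0.1,0,2]
    - [0,3.3,0.1,0,2]
    - [0,3.3,0.1,0,2]
    - [0,3.3,0.1,0,2]
    - [0,0,0,0,0]
    - [0,0,0,0,0]

```text
time_s: 10.28
eef_pos: [0.4972, 0.2698, 0.088]
tool_rot: [-2.965, -1.037, 0.0]
ft_force: [-1.9, -0.6, -1.1]
grip_width: -0.0
```

```bash
python3 look.py 6
```

```text
t 10.325 [0.49724098 0.26975811 0.08803928] [-1.17497471 -1.07899118 -1.52118347] r 0.09544796627824094 tool theta deg -61.222050371111294 roll -61.99383853065876
yel 42 185.4 207.5 r 0.0435 ang from camera 18.2
grn 25 221.3 203.2 r 0.0468 ang from camera -115.4
pur 30 224.0 211.9 r 0.0498 ang from camera -175.0
pur 29 186.7 215.6 r 0.0499 ang from camera 73.5
red 78 208.4 249.4 r 0.1869 ang from camera 125.2
```

View pics/s6.png

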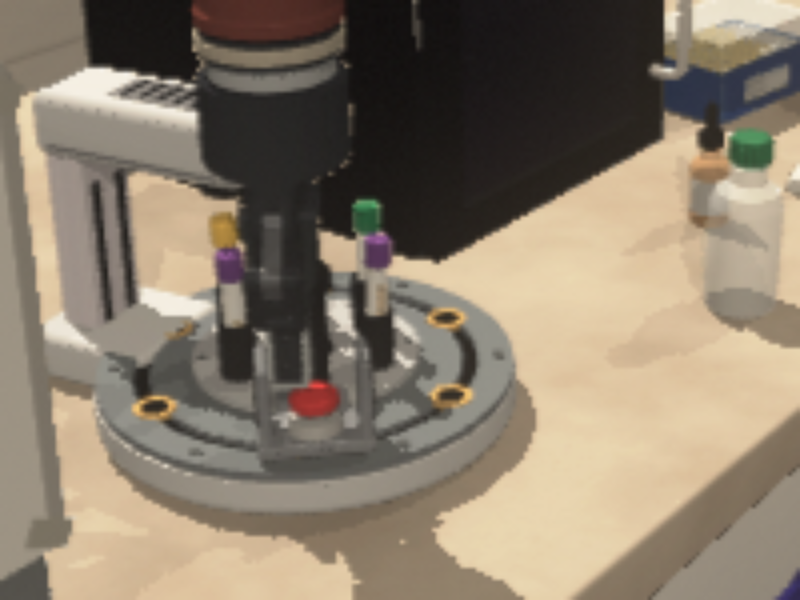

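apply_moves:
  deltas:
    - [0,1.7,0,0,1]
    - [0,1.7,0,0,1]
    - [0,1.7,0,0,1]
    - [0,1.7,0,0,1]
    - [0,0,0,0,0]

```text
time_s: 10.95
eef_pos: [0.503, 0.2739, 0.0883]
tool_rot: [3.0, 0.932, 0.001]
ft_force: [-3.6, -1.3, -2.5]
grip_width: -0.0001
```

```bash
python3 look.py 7
```

```text
t 11.0 [0.50300587 0.27387053 0.08825222] [-3.09437059 -0.59781421 -2.30925899] r 0.09524102261076128 tool theta deg -65.47665693487556 roll -66.00255524907783
grn 33 222.0 203.8 r 0.0464 ang from camera -119.5
pur 30 223.8 212.2 r 0.0499 ang from camera -176.9
red 78 204.9 249.5 r 0.1862 ang from camera 123.2
```

View pics/s7.png

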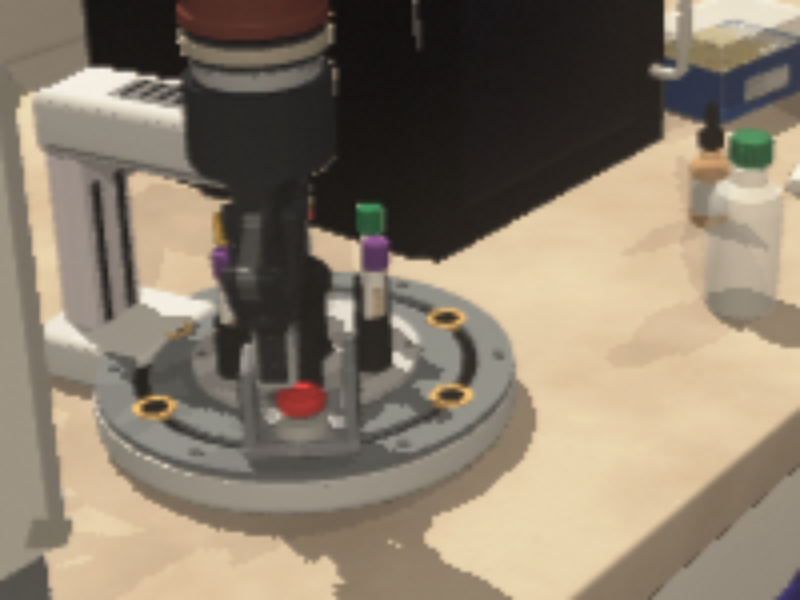

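```bash
python3 - <<'E'
from h import *
s=env.read_camera("scene")
print("start",proj(s,[*arm(0),.066]),"meas 244.8 234.9 (occluded)")
for th in(-50,-54,-57,-60,-63):
    print(th,[proj(s,[*arm(np.radians(th)),z]).round(1) for z in(.067,.062)])
print(redblob(s,(180,225,260,270)))
E
```

```text
start [241.47683767 234.39922913] meas 244.8 234.9 (occluded)
-50 [array([210.9, 245.3]), array([211. , 247.4])]
-54 [array([207.7, 245.6]), array([207.9, 247.7])]
-57 [array([205.4, 245.8]), array([205.5, 247.9])]
-60 [array([203. , 245.9]), array([203.1, 248. ])]
-63 [array([200.6, 246. ]), array([200.7, 248.1])]
[(np.int32(77), array([199, 245,  12,   9]), array([204.88311688, 249.50649351]))]
```

apply_moves:
  deltas:
    - [0,1.7,0,0,1]
    - [0,1.7,0,0,1]
    - [0,0,0,0,0]

```text
time_s: 11.42
eef_pos: [0.5056, 0.2757, 0.0888]
tool_rot: [3.016, 0.879, -0.001]
ft_force: [-4.7, -2.3, 1.5]
grip_width: -0.0003
```

```bash
python3 look.py 8
```

```text
t 11.475 [0.5056345  0.27562645 0.08881392] [-4.06409326 -1.91250095  1.47823503] r 0.09522144400847374 tool theta deg -67.37862078777655 roll -68.02882809741126
grn 31 222.9 203.8 r 0.0481 ang from camera -121.5
pur 34 223.1 213.1 r 0.0509 ang from camera 177.6
red 73 203.7 247.8 r 0.1797 ang from camera 122.5
```

apply_moves:
  deltas:
    - [0,0,0,-4,0]
    - [0,0,0,0,0]
    - [0,0,0,0,0]

```text
time_s: 11.85
eef_pos: [0.5057, 0.2756, 0.0926]
tool_rot: [3.016, 0.879, 0.0]
ft_force: [-3.5, -3.5, 1.2]
grip_width: 0.0
```

```bash
python3 look.py 9
```

```text
t 11.9 [0.50569397 0.27563219 0.0925974 ] [-3.32115252 -3.37542374  0.55892792] r 0.09519374718156733 tool theta deg -67.41047994443291 roll -68.0011930551745
grn 31 222.9 203.8 r 0.0481 ang from camera -121.5
pur 30 223.2 212.9 r 0.0507 ang from camera 178.8
red 12 206.5 201.3 r 0.0403 ang from camera -65.3
red 82 203.5 247.5 r 0.1782 ang from camera 122.4
```

View pics/s9.png

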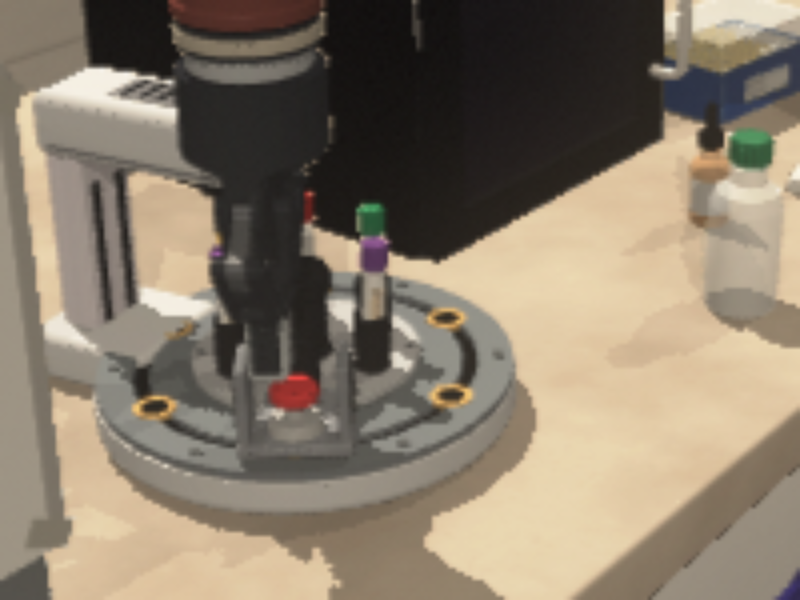

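apply_moves:
  deltas:
    - [0,1.7,0,0,0]
    - [0,0,0,0,0]
    - [0,0,0,0,0]

```text
time_s: 12.28
eef_pos: [0.506, 0.2758, 0.0925]
tool_rot: [3.014, 0.88, -0.006]
ft_force: [-7.8, -5.9, 4.0]
grip_width: -0.0005
```

```bash
python3 look.py 10
```

```text
t 12.325 [0.50597167 0.27581699 0.09247561] [-7.54337197 -5.91302249  4.66536421] r 0.09519739685570006 tool theta deg -67.61123266413695 roll -67.98846208933614
grn 32 222.9 203.9 r 0.0477 ang from camera -122.0
pur 32 223.2 213.0 r 0.0508 ang from camera 178.4
red 13 206.5 201.2 r 0.0409 ang from camera -65.1
red 82 203.4 247.4 r 0.1781 ang from camera 122.3
```

apply_moves:
  deltas:
    - [0,-4,0,0,0]
    - [0,-4,0,0,0]
    - [0,-3,0,0,0]
    - [0,0,0,0,0]
    - [0,0,0,-10,0]
    - [0,0,0,-20,0]
    - [0,0,0,-40,0]
    - [0,0,0,-50,0]
    - [0,0,0,-50,0]
    - [0,0,0,0,0]

```text
time_s: 13.58
eef_pos: [0.5005, 0.2718, 0.2707]
tool_rot: [-3.015, -0.88, -0.021]
ft_force: [0.3, 0.1, 1.3]
grip_width: 0.0003
```

```bash
python3 - <<'E'
from h import *
to([.42,-.15,.26])
E
```

```text
tool-shift mm [-294.8  312.4    7.7] yaw y -57.47 tilt [ 0.0124  0.0048 -0.9999]
```

apply_moves:
  deltas:
    - [0,-36,39,0,0]
    - [0,-36,39,0,0]
    - [0,-36,39,0,0]
    - [0,-36,39,0,0]
    - [0,-36,39,0,0]
    - [0,-36,39,0,0]
    - [0,-36,39,0,0]
    - [0,-36,39,0,0]
    - [0,0,0,0,0]

```text
time_s: 14.7
eef_pos: [0.4217, -0.1498, 0.2624]
tool_rot: [3.018, 0.871, -0.001]
ft_force: [0.3, 0.1, 0.6]
grip_width: 0.0003
```

```bash
python3 look.py 11; python3 - <<'E'
from h import *
t=env.read_camera("top"); cv2.imwrite("pics/t11.png",cv2.resize(t["color"][80:230,140:340],None,fx=4,fy=4))
for r in redblob(t,(140,130,260,230)):
    p=ray(t,*r[2],.068)[:2]-C; print(r[0],r[2],np.hypot(*p),(np.degrees(np.arctan2(p[1],p[0])-PSI)%360)-180)
E
```

```text
t 14.75 [ 0.42213396 -0.14822324  0.2623537 ] [1.15286875 0.65593963 0.63695505] r 0.36986342842028413 tool theta deg 57.97299320502546 roll -68.20235267638391
yel 43 186.7 206.3 r 0.043 ang from camera 9.3
grn 22 222.7 203.2 r 0.0495 ang from camera -117.4
pur 14 223.1 211.2 r 0.0465 ang from camera -172.1
red 41 204.5 201.1 r 0.0419 ang from camera -58.6
red 89 203.4 247.4 r 0.178 ang from camera 122.3
24 [206.125      154.33333333] 0.05360111736157305 137.6778832784372
85 [162.95294118 193.57647059] 0.09557312189897868 -60.074638426471566
```

View pics/s11.png

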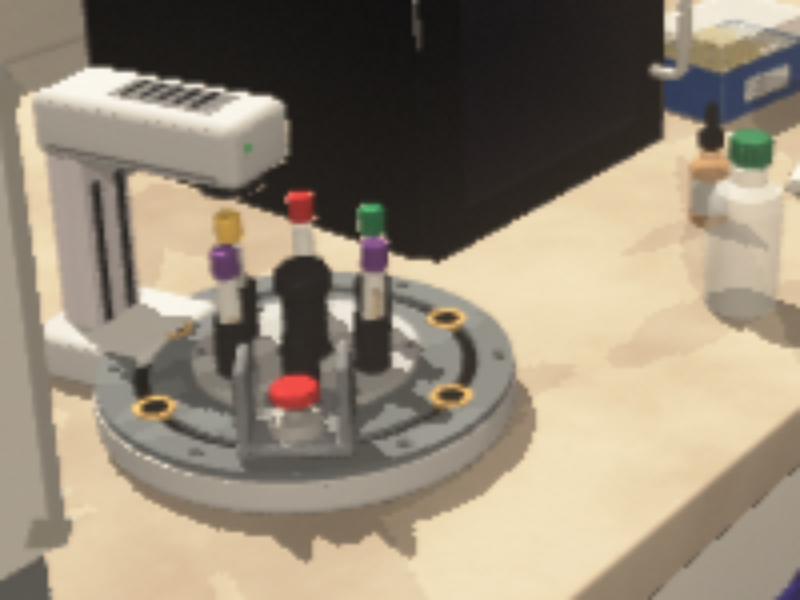

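View pics/t11.png

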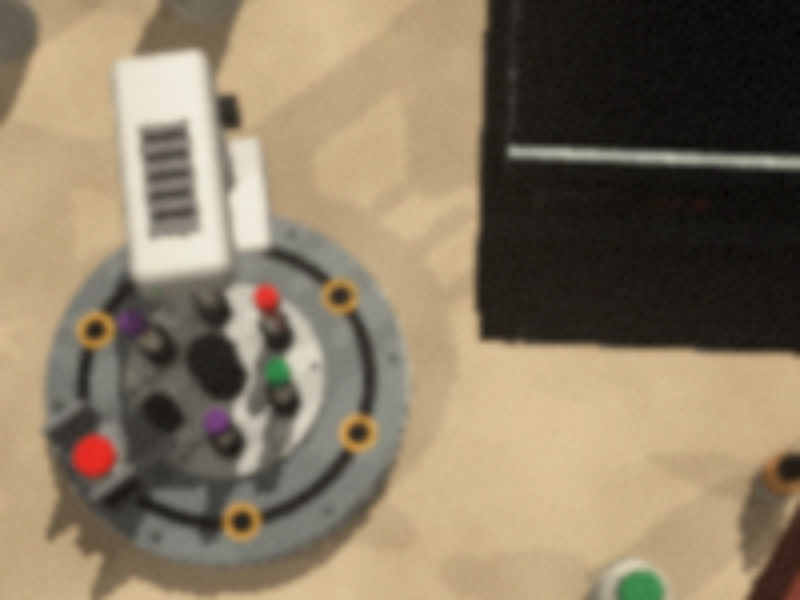

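```bash
python3 -c "
from workcell import env
print(env.state()['joint_vel'].round(3)); print(env.close_job())"
```

```text
[ 0.036 -0.004  0.002 -0.003 -0.    -0.002]
the job is handed in; nothing more can be done
None
```

The yellow-capped tube is now under the camera head, with the table locked one hole clockwise from where it began. I handed the job in at about 15 s; handing in returns no verdict.

With shut fingertips I pressed the red plunger down to its stop, swung the table clockwise by the leading guard and let the plunger ride up under the plate. I then pushed slowly until it snapped into the next hole.

Last checks:
- **Table angle:** the top camera puts the plunger at −60.1° and 95.6 mm from the axis, the same radius as at the start, so it looks fully up.
- **Lock:** an extra sideways push before I let go roughly doubled the force (about 5 to 10 N), and the table did not move.
- **Tubes and bottles:** all five tubes look upright and seated in both views. The white and amber bottles still in view do not appear to have moved. I did not re-measure the red dropper, but the arm went nowhere near it.
- **Robot:** it stands clear of everything, about 0.26 m above the bench.

One reading disagreed: the scene camera alone put the yellow cap 9° off the camera line. That view read the other caps anywhere from about 1° to 8° off, so I trusted the more accurate top view. The camera head hides the yellow tube from above, so its position follows from the table angle and was not measured directly.

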